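# Pour brass blanks through a sprung gate into the parts box

## Task

Pick up the little chute by its wooden grip, keeping its four brass blanks in it, and push the sprung gate of the clear parts box open with the two prongs of the level chute, gently, touching the box with the chute only and never ramming the gate against its end stop. Keep the gate held open with the prongs and tip the chute so that all four blanks slide off it, through the narrow throat and into the box; do not touch the blanks with the fingers. Then let the gate close, set the empty chute down flat where it was on the green mat and let go, leaving the other things on the bench where they are.

Things in the scene. Friction and masses are not known exactly. Their poses are not given: they have to be found in the camera images.
- chute: Loose aluminium trough, 0.16 to 0.26 kg, open on top and at its front (-x) end. Origin: centre of the underside below the grip; x runs back along the trough, z up. Floor 3 mm thick, x=-61 to 35 mm; 20 mm wide inside, 26 outside; side walls to z=20, back wall at x=38 mm to z=22. The blanks slide when it is tilted 40 to 45 degrees nose down; level carrying up to 0.15 m/s keeps them in.
- grip (a point): Centre of the chute's wooden grip block, 48 mm above the chute's underside, on legs over the trough; block 14 mm along x, 26 mm along y, 24 mm high; axes as the chute's. Fingers close on it along x, from above.
- prongs (a point): The chute's side walls go on past the floor's end as two prongs, x=-61 to -75 mm, z=0 to 14 mm, 3 mm thick, nothing between them: blanks drop there. This point lies midway between the upper corners of the prong ends, chute frame (-75, 0, 14) mm; axes as the chute's. With the chute nose down these corners bear on the gate.
- hopper: Fixed clear parts box, 120 x 56 x 75 mm (x, y, z), walls 4 mm. Origin: centre of its underside. On it a lid plate 172 x 60 x 6 mm, top at z=81 mm, with a throat and a sprung gate. The chute comes from the +x side and pushes in -x, x axes of chute and box parallel. More than 15 N from the chute on box or gate is too much. The lid is clamped firmly and is not to be touched by the robot.
- gate_mid (a point): Box frame (22, 0, 81) mm: foot of the +x face of the closed gate's upstand (40 mm wide in y, 40 mm high, 4 mm thick) WHEN the lid is clamped midway. But lid, throat and gate together are clamped anywhere within 24 mm of this along x, which this point does not show: feel for the upstand. The throat, 26 mm wide (y) and 26 mm long, lies from that face towards -x.
- gate_open (a point): Box frame (4, 0, 81) mm: where the foot of the upstand's face stands with the gate opened 18 mm to -x, lid midway (same unknown shift). The gate's spring pushes back with 2.4 N at once, plus 0.08 N per mm; a rigid stop ends it at 21 mm. Open it 16 to 20 mm for the blanks to fall through; it shuts by itself. Prong tips 20 mm above the lid clear it when tilting about them.
- mat: Fixed green bench mat, 170 x 140 x 3 mm, origin at the centre of its underside; the chute starts on it and is to be set down on it.
- blank0: Loose brass blank, a plain disc 14 mm across and 13 mm high, 17 g, origin at the centre of its underside; one of four alike that start in a row on the chute's floor.
- blank1: Loose brass blank, a plain disc 14 mm across and 13 mm high, 17 g, origin at the centre of its underside; one of four alike that start in a row on the chute's floor.
- blank2: Loose brass blank, a plain disc 14 mm across and 13 mm high, 17 g, origin at the centre of its underside; one of four alike that start in a row on the chute's floor.
- blank3: Loose brass blank, a plain disc 14 mm across and 13 mm high, 17 g, origin at the centre of its underside; one of four alike that start in a row on the chute's floor.
- loupe: Bystander: black eye loupe, cone 34 mm across, 30 mm high, origin at the centre of its underside.
- oil: Bystander: amber glass bottle 40 mm across, 70 mm high, origin at the centre of its underside.
- stake: Bystander: dark steel staking post, foot 48 mm across, 80 mm high, origin at the centre of its underside.
There are look-alikes about, which are no part of the job. Several things have the shape of the mat; the one meant has the colours described above.

How it is judged (in metres and radians):
On the way, in this order (a step that is already met when the one before it is completed fails the run):
1. the chute, held up and about level with all four blanks still in it, presses on the gate with its prongs (contact force between chute and hopper above 1.5 N and height (world z) of chute above 0.06 m and angle between chute's own z axis and vertical below 0.35 rad and x of each of blank0, blank1, blank2, blank3 in the frame of chute above -0.065 m and z of each of blank0, blank1, blank2, blank3 in the frame of chute above -0.002 m and distance between each of blank0, blank1, blank2, blank3 and chute below 0.075 m), for 0.2 s.
2. all four blanks have gone into the box while the tipped chute still holds the gate (contact force between chute and hopper above 0.5 N and angle between chute's own z axis and vertical above 0.4 rad and x of blank0 in the frame of hopper between -0.056 and 0.056 m and y of blank0 in the frame of hopper between -0.024 and 0.024 m and z of blank0 in the frame of hopper between 0 and 0.06 m and x of blank1 in the frame of hopper between -0.056 and 0.056 m and y of blank1 in the frame of hopper between -0.024 and 0.024 m and z of blank1 in the frame of hopper between 0 and 0.06 m and x of blank2 in the frame of hopper between -0.056 and 0.056 m and y of blank2 in the frame of hopper between -0.024 and 0.024 m and z of blank2 in the frame of hopper between 0 and 0.06 m and x of blank3 in the frame of hopper between -0.056 and 0.056 m and y of blank3 in the frame of hopper between -0.024 and 0.024 m and z of blank3 in the frame of hopper between 0 and 0.06 m), for 0.1 s.
At the end, for the whole second after the job is handed in: All four blanks lie inside the box below its lid; the chute stands level (within 3 degrees) and at rest on the mat, its origin within 60 mm of the mat's centre, clear of the box and released (x of blank0 in the frame of hopper between -0.056 and 0.056 m and y of blank0 in the frame of hopper between -0.024 and 0.024 m and z of blank0 in the frame of hopper between 0 and 0.06 m and x of blank1 in the frame of hopper between -0.056 and 0.056 m and y of blank1 in the frame of hopper between -0.024 and 0.024 m and z of blank1 in the frame of hopper between 0 and 0.06 m and x of blank2 in the frame of hopper between -0.056 and 0.056 m and y of blank2 in the frame of hopper between -0.024 and 0.024 m and z of blank2 in the frame of hopper between 0 and 0.06 m and x of blank3 in the frame of hopper between -0.056 and 0.056 m and y of blank3 in the frame of hopper between -0.024 and 0.024 m and z of blank3 in the frame of hopper between 0 and 0.06 m and horizontal distance between chute and mat below 0.06 m and angle between chute's own z axis and vertical below 0.06 rad and height (world z) of chute below 0.008 m and linear speed of chute below 0.02 m/s and contact force between chute and hopper below 0.3 N); the robot touches nothing.
It fails at once if the chute presses on the box or its gate with more than 15 N (contact force between chute and hopper above 15 N).
It fails at once if the fingers touch a blank (contact force between the fingers and blank0 above 0.3 N or contact force between the fingers and blank1 above 0.3 N or contact force between the fingers and blank2 above 0.3 N or contact force between the fingers and blank3 above 0.3 N).
It fails at once if the robot itself pushes on the box or gate (contact force between any of the fingers, the arm and hopper above 3 N).
It fails at once if a bystander is moved more than 20 mm (distance of any of loupe, oil, stake from where it was at the start of the episode above 0.02 m).
It also fails if it takes over 72 s, if anything falls off the work surface, if the arm or the gripper's body presses on something with over 40 N, if the wrist force passes 120 N, or if a joint passes its speed limit or range.

## Robot

A 7-joint arm with a two-finger parallel gripper is mounted at the origin on the work surface. World frame = base frame: x ahead of the robot, y to its left, z up, the work surface at z = 0. Lengths are in m, angles in degrees, forces in N, time in s.
With the tool pointing down it reaches from about 0.425 to 0.875 m from the base axis. Payload 4.7 kg.
Tool frame: the origin (TCP) lies at the very end of the fingers, on their centre line; the grasp point (between the pads) lies env.hold_point_z behind it (env.hold_point_z is the distance from the TCP to the grasp point, in m); z points along the fingers, y is the line along which they close (so a half turn about z gives the same grasp; the last joint's range is limited). The gripper opens to 87 mm and grips with 3 to 60 N. Pads are 19 mm wide; open, the fingers measure 117 mm over their backs; the gripper's body (75 mm by 190 mm) begins 51 mm behind the grasp point.
Start: joints at [-73.104, 18.392, -4.016, 83.108, 1.295, 78.541, -3.26], TCP at [0.18, 0.625, 0.223] pointing down, gripper open.
Joint ranges: [-163.93, 163.93], [-17.29, 119.83], [-79.2, 71.16], [3.27, 140.29], [-89.18, 269.18], [5.43, 117.66], [-154.24, 154.24]. Speed limits (degrees/s): [147.25, 147.25, 180, 180, 180, 180, 180].

## Interface

Orientations are given as [roll, pitch, yaw] about the fixed x, y, z axes, in that order (R = Rz(yaw) Ry(pitch) Rx(roll)).
In Python, from cell import env gives the robot as it stands.
- The arm moves only by the shell command python3 -m jog 'ROWS' [FORCE]. ROWS is JSON, a list of rows, each an object with "dp": the shift along the tool's x, y, z in cm, a list of three; "twist": the turn about the tool's z in degrees; "fingers": the opening, from 0 (shut) to 1 (fully open). A call has 1 to 8 rows; each row is the pose to reach, as a shift and turn from the pose commanded when the call began, along the tool's axes at that moment; what a row does not reach only later rows make up. A row lasts 1/8 s, in which the tool goes at most 62.5 mm and 10.7 degrees, less where a joint would pass 70% of its speed; a pose out of reach is approached as far as the arm can. A call with a gripper value outside its range is refused whole. The fingers move at their own pace and stop on an object; FORCE is the grip in N (left out, the last holds). Time passes only in rows, so rows that repeat a pose let the fingers close. It gives the time, the measured TCP pose, the force, the opening and the grip force at its end, in the units of the state.
- env.get_obs(): the state, without advancing time (a new reading comes with each control period).
- env.read_camera(name): name is "side" or "top"; returns a dict with "pixels" (480x640x3 uint8, blue, green, red), "depth" (480x640 float32, m along the optical axis (not along the pixel's ray), 0 where there is no reading), "fx", "fy", "cx", "cy" (pixels), "rvec" (rotation vector, rad) and "tvec" (3), from world to camera coordinates, as OpenCV has them. Camera axes: x right, y down, z forward; pixel columns grow to the right and rows downward; lengths in m; the calibration is good to about 2 mm. A picture is of the moment at which its call begins.
- env.sign_off(): hands the job in; it is judged then, once.
The state is a dict: "time_s": time; "qpos": joint angles; "joint_velocities": joint speeds; "effort": joint torques, N m; "tool_pos": TCP position; "tool_rot": TCP orientation; "force": force on the tool from outside, world axes, zero at the start; "wrist_torque": the same for the moment, N m; "grip_width": finger opening in m; "grasp_force": force on a finger pad.
Only numpy, scipy, OpenCV 4.12 (cv2) and the standard library are available. Lean on these libraries where they do the work, as an engineer would, in place of code of your own. Each camera call takes 0.05 s, during which the arm holds its last target. There are 200 camera calls.

## Working session

There is one attempt and no reset: what is moved stays moved. The work goes in short steps, Python scripts to look and compute and a shell command to move; the robot and the scene stay as the last step left them, time stands still between calls to the robot, and variables do not carry over. Pictures are saved under pics/ and viewed, at most 10 in all, crops included, and the job is handed in when it is done.

```bash
mkdir -p pics; ls; cat > h.py <<'E'
import numpy as np, cv2
from cell import env
def cam(n):
    c=env.read_camera(n); c['R']=cv2.Rodrigues(np.array(c['rvec'],float))[0]; c['t']=np.array(c['tvec'],float).ravel(); return c
def cloud(c):
    v,u=np.mgrid[0:480,0:640]; d=c['depth']
    p=np.stack([(u-c['cx'])/c['fx']*d,(v-c['cy'])/c['fy']*d,d],-1)
    w=(p-c['t'])@c['R']; w[d==0]=np.nan; return w
E
python3 - <<'E'
from h import *
print(env.hold_point_z, env.get_obs())
for n in('top','side'):
    c=cam(n); cv2.imwrite(f'pics/{n}0.png',c['pixels']); np.savez(f'{n}0.npz',w=cloud(c),px=c['pixels']); print(n,-c['R'].T@c['t'])
E
```

```text
pics
0.0187 {'time_s': 0.0, 'qpos': array([-73.10149813,  18.43789175,  -4.01419655,  83.17527234,
         1.2958197 ,  78.54145664,  -3.26039446]), 'joint_velocities': array([ 0.01816018,  0.04297032,  0.01794873,  0.129772  ,  0.03621602,
        0.06746113, -0.0127214 ]), 'effort': array([-6.06041613e-04, -4.91300261e+01, -4.04407466e-01, -3.12524629e+01,
       -6.38546515e-02,  4.41243604e-02,  2.04380799e-04]), 'tool_pos': array([0.18006543, 0.6239774 , 0.22147134]), 'tool_rot': array([-1.79890664e+02,  7.06191836e-03,  1.63909765e+02]), 'force': array([ 0.11997217,  0.07295795, -0.35696463]), 'wrist_torque': array([-0.04947966, -0.01014568, -0.03770455]), 'grasp_force': 0.0, 'grip_width': 0.08756607232960117}
top [0.29894796 0.00988807 0.94435785]
side [0.35811049 0.72885532 0.6573192 ]
```

View pics/top0.png

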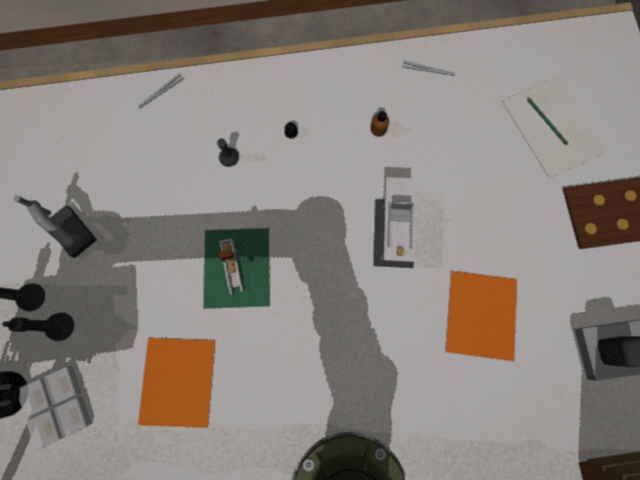

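View pics/side0.png

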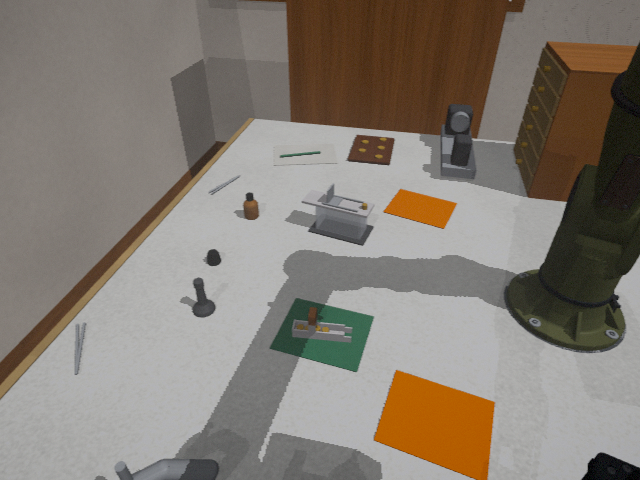

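The top view shows the only green mat at (237,268) with the chute on it at (231,265), its grip towards the top at (227,254) and its prongs pointing down. The orange mats at (177,382) and (481,315) are look-alikes in the wrong colour. The box is at (397,230), with its lid overhanging upwards and the upstand near (400,207). The bystanders are the stake (228,152), loupe (291,130) and oil (380,123). I'll confirm this in one enlarged crop and take measurements.

```bash
python3 - <<'E'
from h import *
a=np.load('top0.npz'); w=a['w'];px=a['px'];s=np.load('side0.npz');ws=s['w'];ps=s['px']
f=lambda im,x,y,W,H:cv2.resize(im[y:y+H,x:x+W],(400,300),interpolation=cv2.INTER_CUBIC)
cv2.imwrite('pics/crop.png',np.vstack([np.hstack([f(px,190,225,100,75),f(px,340,160,146,110)]),np.hstack([f(ps,270,290,120,90),f(ps,290,170,100,75)])]))
def rect(m,W,l):
    p=W[m][:,:2].astype(np.float32); r=cv2.minAreaRect(p); print(l,len(p),np.round(r[0],4),np.round(r[1],4),round(r[2],2), 'z',np.round(np.nanpercentile(W[m][:,2],[5,50,95]),4))
for n,W,P in(('top',w,px),('side',ws,ps)):
    hsv=cv2.cvtColor(P,cv2.COLOR_BGR2HSV); Z=W[...,2]
    reg=lambda x0,x1,y0,y1,z0,z1:(W[...,0]>x0)&(W[...,0]<x1)&(W[...,1]>y0)&(W[...,1]<y1)&(Z>z0)&(Z<z1)
    g=cv2.inRange(hsv,(50,80,20),(90,255,255))>0
    rect(g&reg(.2,.8,0,.5,-.02,.02),W,n+' mat')
    rect(reg(.3,.8,.02,.4,.012,.04),W,n+' chute low')
    rect(reg(.3,.8,.02,.4,.046,.075),W,n+' grip')
    rect(reg(.4,.75,-.3,0.03,.07,.088),W,n+' lid')
    rect(reg(.4,.75,-.3,0.03,.095,.14),W,n+' upst')
for u,v in((231,290),(400,207),(400,172),(400,262),(380,123),(291,130),(228,152)): print(u,v,np.round(w[v,u],3))
E
```

```text
top mat 3985 [0.474  0.1717] [0.1363 0.1668] 84.39 z [0.0022 0.0049 0.0076]
top chute low 632 [0.6202 0.1553] [0.1426 0.3959] 66.83 z [0.0132 0.0209 0.0326]
top grip 163 [0.6084 0.1761] [0.027  0.2478] 86.81 z [0.0477 0.0636 0.0689]
top lid 2319 [ 0.5866 -0.1852] [0.0684 0.3222] 82.41 z [0.0798 0.0831 0.0867]
top upst 144 [ 0.4862 -0.1719] [0.0393 0.0976] 81.49 z [0.0953 0.1135 0.1238]
side mat 3373 [0.4723 0.1727] [0.1426 0.1669] 84.24 z [0.0012 0.003  0.0048]
side chute low 961 [0.6196 0.1547] [0.1401 0.398 ] 67.15 z [0.0127 0.0194 0.032 ]
side grip 224 [0.6092 0.1719] [0.029  0.2502] 84.7 z [0.0478 0.0619 0.0714]
side lid 1028 [ 0.5856 -0.1862] [0.0708 0.3204] 81.29 z [0.0734 0.0809 0.085 ]
side upst 82 [ 0.5332 -0.1778] [0.0426 0.0064] 79.04 z [0.0981 0.1103 0.1216]
231 290 [0.426 0.187 0.009]
400 207 [ 0.531 -0.177  0.101]
400 172 [ 0.638 -0.213  0.003]
400 262 [ 0.436 -0.176  0.008]
380 123 [ 0.737 -0.177  0.055]
291 130 [0.76  0.017 0.031]
228 152 [0.723 0.159 0.04 ]
```

View pics/crop.png

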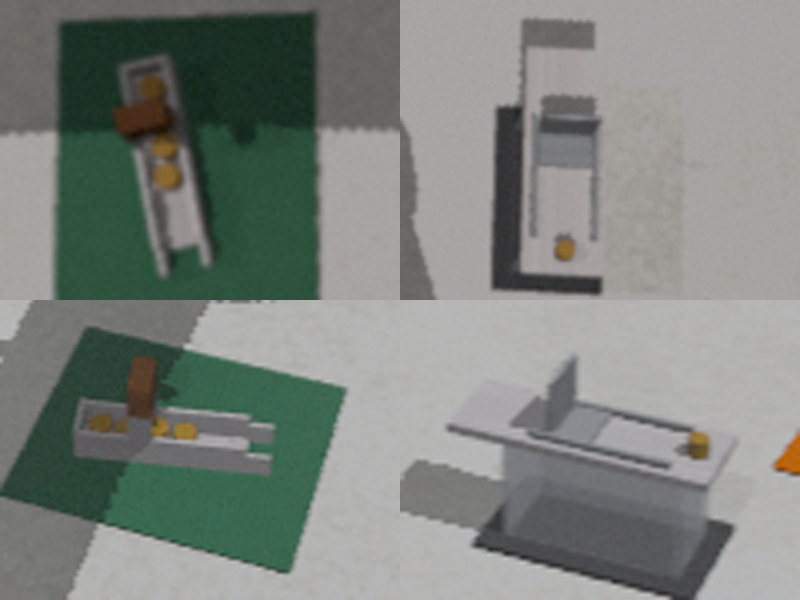

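The crop confirms it: one chute on the green mat with four blanks and its prongs facing the robot, and the gate upstand facing away from the robot. As described, a row can only shift the tool and twist it about its own z, but tipping needs a pitch. I'll check the mover's usage text for that and refine the poses at the same time.

Refined poses:
- **Chute:** yaw +5.5°, grip at (0.493, 0.183).
- **Box:** yaw −10.8°, upstand +x face about (0.535, −0.179).

The sizes match the given ones. The jog can't pitch the tool, so I'll grip the block across its y faces. The chute can then swivel on the pad axis: firm grip means rigid, lighter grip lets the gate's own spring tip it nose-down while I move the grip around the prong tips.

```bash
cat >> h.py <<'E'
from scipy.spatial.transform import Rotation as Ro
HY=-10.8; hx=np.array([np.cos(np.radians(HY)),np.sin(np.radians(HY))])
F0=np.array([.535,-.1792])   # closed gate face foot (world xy)
def to(p,yaw=None,o=None):
    o=o or env.get_obs(); R=Ro.from_euler('xyz',o['tool_rot'],degrees=True)
    d=R.inv().apply(np.array(p)-o['tool_pos'])*100
    t=0 if yaw is None else -((yaw-o['tool_rot'][2]+180)%360-180)
    print('t',round(o['time_s'],2),'dp cm',np.round(d,2),'twist',round(t,1)); return d
E
python3 - <<'E'
from h import *
to([.4934,.1827,.15],185.5); to([.4934,.1827,.034],185.5)
A=np.array([.18,.624]);B=np.array([.493,.183]);u=(B-A)/np.linalg.norm(B-A)
for n in('top','side'):
    w=np.load(n+'0.npz')['w'].reshape(-1,3); w=w[~np.isnan(w[:,0])]; q=w[:,:2]-A; s=q@u; d=abs(q@[-u[1],u[0]])
    m=(s>.05)&(s<.6)&(d<.11)&(w[:,2]>.06); print(n,m.sum(),[(np.round(k,2)) for k in w[m][::max(1,m.sum()//8)]])
E
```

```text
t 0.1 dp cm [-42.34 -33.71   7.22] twist -21.6
t 0.1 dp cm [-42.34 -33.69  18.82] twist -21.6
top 96 [array([0.5 , 0.18, 0.07]), array([0.5 , 0.18, 0.07]), array([0.5 , 0.18, 0.06]), array([0.49, 0.18, 0.06]), array([0.49, 0.19, 0.07]), array([0.49, 0.19, 0.06]), array([0.49, 0.19, 0.06]), array([0.49, 0.19, 0.06])]
side 1212 [array([0.5 , 0.17, 0.06]), array([0.18, 0.53, 0.33]), array([0.18, 0.53, 0.33]), array([0.19, 0.53, 0.32]), array([0.19, 0.53, 0.32]), array([0.2 , 0.57, 0.39]), array([0.18, 0.54, 0.33]), array([0.19, 0.54, 0.33]), array([0.2 , 0.57, 0.39])]
```

Corridor is clear (only the chute grip and the robot itself).

```bash
R='{"dp":[-42.3,-33.7,5],"twist":-21.6,"fingers":1}'; python3 -m jog '[{"dp":[-42.3,-33.7,5],"twist":-21.6,"fingers":1},{"dp":[-42.3,-33.7,5],"twist":-21.6,"fingers":1},{"dp":[-42.3,-33.7,5],"twist":-21.6,"fingers":1},{"dp":[-42.3,-33.7,5],"twist":-21.6,"fingers":1},{"dp":[-42.3,-33.7,5],"twist":-21.6,"fingers":1},{"dp":[-42.3,-33.7,5],"twist":-21.6,"fingers":1},{"dp":[-42.3,-33.7,5],"twist":-21.6,"fingers":1},{"dp":[-42.3,-33.7,5],"twist":-21.6,"fingers":1}]' 60; python3 -c "
from h import *
to([.4934,.1827,.034],185.5)"
```

```text
time_s: 1.1
tool_pos: [0.4686, 0.2174, 0.1763]
tool_rot: [180.0, 0.0, -174.5]
force: [0.9, 0.5, 0.0]
grip_width: 0.0871
grasp_force: 0.0
t 1.1 dp cm [-2.13 -3.69 14.23] twist 0.0
```

```bash
python3 -m jog '[{"dp":[-2.1,-3.7,3],"twist":0,"fingers":1},{"dp":[-2.1,-3.7,6],"twist":0,"fingers":1},{"dp":[-2.1,-3.7,8],"twist":0,"fingers":1},{"dp":[-2.1,-3.7,8],"twist":0,"fingers":1},{"dp":[-2.1,-3.7,8],"twist":0,"fingers":1}]' 60; python3 -c "
from h import *
to([.4934,.1827,.034],185.5)
c=cam('top');w=cloud(c);cc=cam('side');ws=cloud(cc)
for W in(w,ws):
  m=(abs(W[...,0]-.48)<.09)&(abs(W[...,1]-.18)<.028)&(W[...,2]>.013)&(W[...,2]<.03)
  print(m.sum(),cv2.minAreaRect(W[m][:,:2].astype(np.float32)))
"
```

```text
time_s: 1.72
tool_pos: [0.4927, 0.1847, 0.0973]
tool_rot: [180.0, 0.1, -174.5]
force: [0.1, -0.6, -0.2]
grip_width: 0.0869
grasp_force: 0.0
t 1.73 dp cm [-0.04 -0.21  6.33] twist 0.0
253 ((0.4661656320095062, 0.18032881617546082), (0.09480442106723785, 0.027323205024003983), 5.286779403686523)
619 ((0.4748501777648926, 0.18008072674274445), (0.11260677874088287, 0.030864184722304344), 5.174540996551514)
```

```bash
python3 -m jog '[{"dp":[0,-0.2,2],"twist":0,"fingers":1},{"dp":[0,-0.2,4.5],"twist":0,"fingers":1},{"dp":[0,-0.2,6.2],"twist":0,"fingers":1},{"dp":[0,-0.2,6.2],"twist":0,"fingers":1},{"dp":[0,-0.2,6.2],"twist":0,"fingers":1}]' 30; python3 -c "
from h import *
to([.4934,.1824,.034],185.3)"
```

```text
time_s: 2.45
tool_pos: [0.4933, 0.1828, 0.0355]
tool_rot: [180.0, 0.1, -174.5]
force: [-0.3, 0.3, 0.8]
grip_width: 0.0872
grasp_force: 0.0
t 2.45 dp cm [-0.01 -0.04  0.15] twist 0.2
```

```bash
python3 -m jog '[{"dp":[0,0,0.1],"twist":0,"fingers":0.5},{"dp":[0,0,0.1],"twist":0,"fingers":0.4},{"dp":[0,0,0.1],"twist":0,"fingers":0.35},{"dp":[0,0,0.1],"twist":0,"fingers":0.3},{"dp":[0,0,0.1],"twist":0,"fingers":0},{"dp":[0,0,0.1],"twist":0,"fingers":0},{"dp":[0,0,0.1],"twist":0,"fingers":0},{"dp":[0,0,0.1],"twist":0,"fingers":0}]' 50; python3 -m jog '[{"dp":[0,0,-0.5],"twist":0,"fingers":0},{"dp":[0,0,-1.5],"twist":0,"fingers":0},{"dp":[0,0,-3],"twist":0,"fingers":0},{"dp":[0,0,-4.5],"twist":0,"fingers":0},{"dp":[0,0,-6],"twist":0,"fingers":0},{"dp":[0,0,-7],"twist":0,"fingers":0},{"dp":[0,0,-7.5],"twist":0,"fingers":0},{"dp":[0,0,-7.5],"twist":0,"fingers":0}]'; python3 -c "
from h import *
c=cam('side');cv2.imwrite('pics/lift.png',c['pixels'][200:380,230:430].repeat(3,0).repeat(3,1))"
```

```text
time_s: 3.45
tool_pos: [0.4926, 0.1824, 0.0336]
tool_rot: [180.0, 0.0, -174.5]
force: [0.4, -0.4, -0.5]
grip_width: 0.0252
grasp_force: 50.0
time_s: 4.45
tool_pos: [0.4926, 0.1824, 0.1088]
tool_rot: [180.0, 0.0, -174.5]
force: [0.4, -0.4, -2.8]
grip_width: 0.0258
grasp_force: 50.0
```

View pics/lift.png

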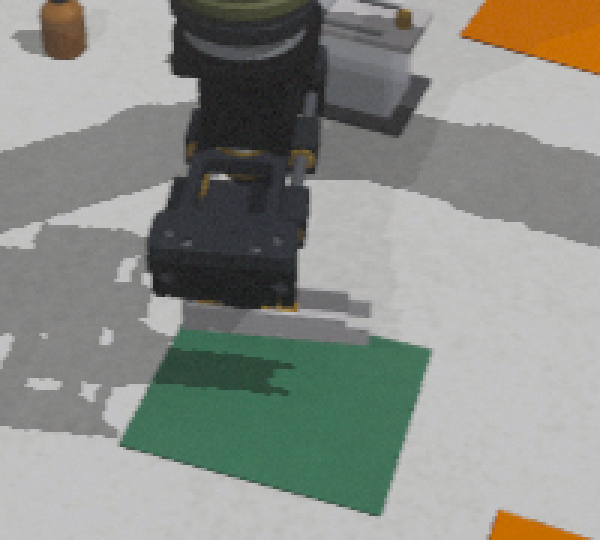

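The chute is lifted level, with its blanks hidden under the gripper. Now I'll work out the carry.

```bash
python3 -c "
from h import *
P=F0+hx*.105
d=to([P[0],P[1],.1176],169.2); print(np.linalg.norm(d))
for k in np.linspace(0,1,25)[1:]: print(np.round(d*k,1),end=' ')"
```

```text
t 4.5 dp cm [-10.85 -39.35  -0.92] twist 16.3
40.82498381082504
[-0.5 -1.6 -0. ] [-0.9 -3.3 -0.1] [-1.4 -4.9 -0.1] [-1.8 -6.6 -0.2] [-2.3 -8.2 -0.2] [-2.7 -9.8 -0.2] [ -3.2 -11.5  -0.3] [ -3.6 -13.1  -0.3] [ -4.1 -14.8  -0.3] [ -4.5 -16.4  -0.4] [ -5.  -18.   -0.4] [ -5.4 -19.7  -0.5] [ -5.9 -21.3  -0.5] [ -6.3 -23.   -0.5] [ -6.8 -24.6  -0.6] [ -7.2 -26.2  -0.6] [ -7.7 -27.9  -0.7] [ -8.1 -29.5  -0.7] [ -8.6 -31.1  -0.7] [ -9.  -32.8  -0.8] [ -9.5 -34.4  -0.8] [ -9.9 -36.1  -0.8] [-10.4 -37.7  -0.9] [-10.8 -39.3  -0.9]
```

```bash
python3 -m jog '[{"dp":[-0.2,-0.7,-0.2],"twist":0,"fingers":0},{"dp":[-0.6,-2.2,-0.5],"twist":0,"fingers":0},{"dp":[-1.0,-3.8,-0.9],"twist":0,"fingers":0},{"dp":[-1.4,-5.4,-0.9],"twist":0,"fingers":0},{"dp":[-1.9,-7.0,-0.9],"twist":0,"fingers":0},{"dp":[-2.4,-8.6,-0.9],"twist":0,"fingers":0},{"dp":[-2.8,-10.2,-0.9],"twist":0,"fingers":0},{"dp":[-3.2,-11.8,-0.9],"twist":0,"fingers":0}]' 60
python3 -m jog '[{"dp":[-0.5,-1.6,0],"twist":2,"fingers":0},{"dp":[-1.0,-3.2,0],"twist":4,"fingers":0},{"dp":[-1.5,-4.8,0],"twist":6,"fingers":0},{"dp":[-2,-6.4,0],"twist":8,"fingers":0},{"dp":[-2.5,-8.0,0],"twist":10,"fingers":0},{"dp":[-3,-9.6,0],"twist":12,"fingers":0},{"dp":[-3.5,-11.2,0],"twist":14,"fingers":0},{"dp":[-4,-12.8,0],"twist":16.2,"fingers":0}]'
python3 -c "
from h import *
P=F0+hx*.105
d=to([P[0],P[1],.1176],169.2); print(np.linalg.norm(d))"
```

```text
time_s: 5.5
tool_pos: [0.5361, 0.067, 0.1175]
tool_rot: [180.0, -0.0, -174.5]
force: [0.2, -0.2, -2.8]
grip_width: 0.0252
grasp_force: 60.0
time_s: 6.5
tool_pos: [0.5883, -0.0566, 0.1176]
tool_rot: [180.0, 0.0, 169.2]
force: [0.0, 0.8, -2.0]
grip_width: 0.0253
grasp_force: 60.0
t 6.5 dp cm [ -7.57 -13.04  -0.  ] twist -0.0
15.078604029213716
```

```bash
python3 -m jog '[{"dp":[-0.9,-1.5,0],"twist":0,"fingers":0},{"dp":[-1.9,-3.2,0],"twist":0,"fingers":0},{"dp":[-2.9,-4.9,0],"twist":0,"fingers":0},{"dp":[-3.8,-6.5,0],"twist":0,"fingers":0},{"dp":[-4.7,-8.1,0],"twist":0,"fingers":0},{"dp":[-5.6,-9.7,0],"twist":0,"fingers":0},{"dp":[-6.5,-11.2,0],"twist":0,"fingers":0},{"dp":[-7.2,-12.3,0],"twist":0,"fingers":0}]'
python3 -m jog '[{"dp":[-0.3,-0.6,0],"twist":0,"fingers":0},{"dp":[-0.3,-0.6,0],"twist":0,"fingers":0},{"dp":[-0.3,-0.6,0],"twist":0,"fingers":0}]'
python3 - <<'E'
from h import *
P=F0+hx*.105
o=env.get_obs();to([P[0],P[1],.1176],169.2,o);print(o['force'],o['wrist_torque'])
hy=np.array([-hx[1],hx[0]])
out=[]
for n in('top','side'):
    c=cam(n);W=cloud(c);p=W[...,:2]-F0; X=p@hx;Y=p@hy;Z=W[...,2]
    m=(abs(Y)<.035)&(X>.005)&(X<.2)&(Z>.087)&(Z<.112)   # chute
    r=np.c_[X[m],Y[m]].astype(np.float32); print(n,'chute',m.sum(),cv2.minAreaRect(r), r[:,0].min())
    m=(abs(Y)<.03)&(X>-.03)&(X<.01)&(Z>.1)&(Z<.125); print('upst',m.sum(),np.median(X[m]),np.percentile(X[m],[5,95]),Y[m].min(),Y[m].max())
    cv2.imwrite(f'pics/pre_{n}.png',c['pixels'])
a=cv2.imread('pics/pre_top.png')[150:270,330:490];b=cv2.imread('pics/pre_side.png')[140:260,270:430]
cv2.imwrite('pics/pre.png',np.hstack([cv2.resize(a,(400,300)),cv2.resize(b,(400,300))]))
E
```

```text
time_s: 7.5
tool_pos: [0.6361, -0.1912, 0.1176]
tool_rot: [-180.0, 0.0, 169.3]
force: [-0.4, -0.5, -1.9]
grip_width: 0.0256
grasp_force: 60.0
time_s: 7.88
tool_pos: [0.6377, -0.1953, 0.1175]
tool_rot: [180.0, -0.0, 169.4]
force: [-0.2, 0.6, -2.2]
grip_width: 0.0258
grasp_force: 60.0
t 7.88 dp cm [-0.11 -0.35 -0.01] twist 0.2
[-0.16888511  0.60239295 -2.17074971] [ 0.01469703  0.034506   -0.0091518 ]Traceback (most recent call last):
  File "<stdin>", line 9, in <module>
    return umr_minimum(a, axis, None, out, keepdims, initial, where)
ValueError: zero-size array to reduction operation minimum which has no identity
```

```bash
cat >> h.py <<'E'
hy=np.array([-hx[1],hx[0]])
def look(name):
    c=cam('side');W=cloud(c);p=W[...,:2]-F0; X=p@hx;Y=p@hy;Z=W[...,2]
    cv2.imwrite('pics/'+name,cv2.resize(c['pixels'][140:260,270:430],(800,600),interpolation=cv2.INTER_CUBIC))
    o=env.get_obs();q=o['tool_pos'][:2]-F0;f=o['force'][:2]
    print('TCP h',np.round([q@hx,q@hy,o['tool_pos'][2]],4),'F h',np.round([f@hx,f@hy,o['force'][2]],2),'tq',np.round(o['wrist_torque'],3),'t',round(o['time_s'],2))
    m=(abs(Y)<.021)&(X>-.03)&(X<.012)&(Z>.106)&(Z<.125)
    if m.sum(): print('upst',m.sum(),np.round(np.percentile(X[m],[10,50,90]),4),np.round([Y[m].min(),Y[m].max()],4))
    return X,Y,Z
E
python3 - <<'E'
from h import *
X,Y,Z=look('pre.png')
m=(abs(Y)<.035)&(X>.005)&(X<.2)&(Z>.088)&(Z<.112)
r=np.c_[X[m],Y[m]].astype(np.float32); print('chute',m.sum(),cv2.minAreaRect(r), r[:,0].min(),r[:,1].min(),r[:,1].max(),Z[m].min(),Z[m].max())
E
```

```text
TCP h [0.1039 0.0035 0.1176] F h [ 0.19 -0.24 -1.71] tq [ 0.024 -0.036 -0.059] t 7.97
upst 51 [-0.0042 -0.0033 -0.0005] [-0.02    0.0194]
chute 472 ((0.08620158582925797, 0.003451443277299404), (0.033176638185977936, 0.1142561286687851), 89.0029296875) 0.02930969 -0.01242651 0.020965537 0.08804825224224598 0.11188450859175654
```

View pics/pre.png

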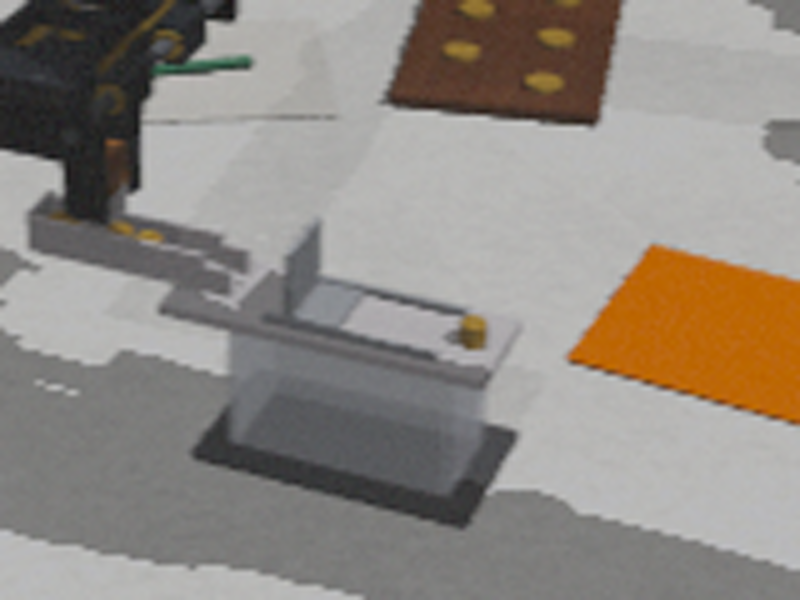

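The side view shows the level chute with its blanks aboard. The prong tips at (240,265) are about 29 mm short of the upstand at (300,265), and the chute is 3.5 mm off to +y. I'll centre it and approach.

```bash
python3 -m jog '[{"dp":[0.4,-0.1,0],"twist":0.2,"fingers":0},{"dp":[0.9,-0.25,0],"twist":0.2,"fingers":0},{"dp":[1.4,-0.35,0],"twist":0.2,"fingers":0},{"dp":[1.8,-0.35,0],"twist":0.2,"fingers":0},{"dp":[2.1,-0.35,0],"twist":0.2,"fingers":0},{"dp":[2.3,-0.35,0],"twist":0.2,"fingers":0},{"dp":[2.4,-0.35,0],"twist":0.2,"fingers":0},{"dp":[2.4,-0.35,0],"twist":0.2,"fingers":0}]'; python3 -c "
from h import *
look('a.png')"; python3 -m jog '[{"dp":[0.1,0,0],"twist":0,"fingers":0},{"dp":[0.2,0,0],"twist":0,"fingers":0},{"dp":[0.3,0,0],"twist":0,"fingers":0},{"dp":[0.4,0,0],"twist":0,"fingers":0},{"dp":[0.5,0,0],"twist":0,"fingers":0},{"dp":[0.5,0,0],"twist":0,"fingers":0}]'; python3 -c "
from h import *
look('a.png')"
```

```text
time_s: 8.98
tool_pos: [0.6134, -0.1952, 0.1176]
tool_rot: [180.0, 0.0, 169.1]
force: [-0.1, -0.0, -1.8]
grip_width: 0.0255
grasp_force: 60.0
TCP h [ 0.0801 -0.001   0.1176] F h [ 0.21 -0.57 -2.16] tq [ 0.031  0.034 -0.012] t 9.03
upst 53 [-0.0045 -0.0033 -0.0004] [-0.0208  0.0187]
time_s: 9.78
tool_pos: [0.6084, -0.1942, 0.1176]
tool_rot: [180.0, -0.0, 169.1]
force: [-0.2, 0.5, -2.5]
grip_width: 0.0256
grasp_force: 60.0
TCP h [ 0.075  -0.001   0.1176] F h [-0.02  0.69 -2.24] tq [-0.004 -0.075  0.025] t 9.82
upst 50 [-0.0044 -0.0033 -0.0009] [-0.0199  0.0208]
```

```bash
python3 -m jog '[{"dp":[0.1,0,0],"twist":0,"fingers":0},{"dp":[0.2,0,0],"twist":0,"fingers":0},{"dp":[0.2,0,0],"twist":0,"fingers":0}]'; python3 -m jog '[{"dp":[0.1,0,0],"twist":0,"fingers":0},{"dp":[0.2,0,0],"twist":0,"fingers":0},{"dp":[0.2,0,0],"twist":0,"fingers":0}]'; python3 -m jog '[{"dp":[0.1,0,0],"twist":0,"fingers":0},{"dp":[0.2,0,0],"twist":0,"fingers":0},{"dp":[0.2,0,0],"twist":0,"fingers":0}]';python3 -c "
from h import *
look('a.png')"
```

```text
time_s: 10.2
tool_pos: [0.6073, -0.194, 0.118]
tool_rot: [-180.0, 0.1, 169.1]
force: [3.0, -0.9, -2.3]
grip_width: 0.0258
grasp_force: 60.0
time_s: 10.58
tool_pos: [0.6047, -0.1935, 0.1178]
tool_rot: [180.0, 0.0, 169.1]
force: [2.5, -0.1, -1.8]
grip_width: 0.0255
grasp_force: 60.0
time_s: 10.95
tool_pos: [0.6025, -0.1931, 0.1177]
tool_rot: [180.0, 0.0, 169.1]
force: [2.2, -0.4, -1.2]
grip_width: 0.0255
grasp_force: 60.0
TCP h [ 0.069  -0.001   0.1177] F h [ 3.66  0.17 -1.77] tq [-0.061 -0.583  0.006] t 11.0
upst 53 [-0.0093 -0.0083 -0.0056] [-0.0204  0.0208]
```

Contact was felt at TCP h≈0.074. The camera shows the gate 5 mm open, which agrees with the travel since contact. I'll open it to about 18 mm, then lower the grip step by step until the chute starts to swivel.

```bash
python3 -m jog '[{"dp":[0.2,0.1,0],"twist":0,"fingers":0},{"dp":[0.4,0.1,0],"twist":0,"fingers":0},{"dp":[0.6,0.1,0],"twist":0,"fingers":0},{"dp":[0.8,0.1,0],"twist":0,"fingers":0},{"dp":[1.0,0.1,0],"twist":0,"fingers":0},{"dp":[1.2,0.1,0],"twist":0,"fingers":0},{"dp":[1.25,0.1,0],"twist":0,"fingers":0},{"dp":[1.25,0.1,0],"twist":0,"fingers":0}]'; python3 -c "
from h import *
look('a.png')"; python3 -m jog '[{"dp":[0,0,0],"twist":0,"fingers":0},{"dp":[0,0,0],"twist":0,"fingers":0}]' 30; python3 -c "
from h import *
look('a.png')"; python3 -m jog '[{"dp":[0,0,0],"twist":0,"fingers":0},{"dp":[0,0,0],"twist":0,"fingers":0}]' 20; python3 -c "
from h import *
look('a.png')"
```

```text
time_s: 12.0
tool_pos: [0.5905, -0.1898, 0.1176]
tool_rot: [180.0, 0.0, 169.1]
force: [3.3, -2.6, -2.2]
grip_width: 0.0255
grasp_force: 60.0
TCP h [0.0565 0.     0.1176] F h [ 3.67 -1.25 -1.68] tq [-0.7   -0.769  0.175] t 12.05
upst 56 [-0.0214 -0.0205  0.0034] [-0.0174  0.0201]
time_s: 12.3
tool_pos: [0.5906, -0.1897, 0.1176]
tool_rot: [180.0, -0.0, 169.1]
force: [2.9, -3.4, -1.7]
grip_width: 0.0254
grasp_force: 30.0
TCP h [5.650e-02 1.000e-04 1.176e-01] F h [ 3.64 -1.8  -1.6 ] tq [-0.687 -0.777  0.138] t 12.35
upst 53 [-0.0217 -0.0205 -0.0013] [-0.0179  0.0197]
time_s: 12.6
tool_pos: [0.5905, -0.1897, 0.1176]
tool_rot: [180.0, -0.0, 169.1]
force: [3.6, -3.6, -0.9]
grip_width: 0.0259
grasp_force: 20.0
TCP h [0.0565 0.     0.1176] F h [ 4.06 -2.02 -2.5 ] tq [-0.658 -0.766  0.09 ] t 12.65
upst 55 [-0.0216 -0.0204  0.0005] [-0.0171  0.0205]
```

```bash
for f in 14; do python3 -m jog '[{"dp":[0,-0.1,0],"twist":0,"fingers":0},{"dp":[0,-0.1,0],"twist":0,"fingers":0}]' 14; python3 -c "
from h import *
look('a.png')"; done; python3 -m jog '[{"dp":[0,0,0],"twist":0,"fingers":0},{"dp":[0,0,0],"twist":0,"fingers":0}]' 10; python3 -c "
from h import *
look('a.png')"; python3 -m jog '[{"dp":[0,0,0],"twist":0,"fingers":0}]' 8; python3 -c "
from h import *
look('a.png')"
```

```text
time_s: 12.9
tool_pos: [0.5905, -0.19, 0.1176]
tool_rot: [179.9, -0.0, 169.1]
force: [3.8, -1.1, -0.7]
grip_width: 0.0258
grasp_force: 14.0
TCP h [ 0.0565 -0.0003  0.1176] F h [ 3.97 -0.08 -1.8 ] tq [-0.188 -0.868 -0.026] t 12.95
upst 55 [-0.0215 -0.0204 -0.0013] [-0.0172  0.0209]
time_s: 13.2
tool_pos: [0.5905, -0.1902, 0.1176]
tool_rot: [180.0, -0.0, 169.1]
force: [3.3, 0.5, -1.8]
grip_width: 0.0257
grasp_force: 10.0
TCP h [ 0.0566 -0.0004  0.1176] F h [ 3.59  1.58 -1.28] tq [ 0.096 -0.902 -0.079] t 13.25
upst 55 [-0.0218 -0.0204  0.0005] [-0.0189  0.019 ]
time_s: 13.38
tool_pos: [0.5905, -0.1902, 0.1176]
tool_rot: [180.0, 0.0, 169.1]
force: [3.0, 1.2, -1.1]
grip_width: 0.026
grasp_force: 8.0
TCP h [ 0.0566 -0.0005  0.1177] F h [ 4.    1.41 -1.39] tq [ 0.224 -0.879 -0.109] t 13.43
upst 59 [-0.0217 -0.0204  0.0028] [-0.018   0.0199]
```

```bash
python3 -m jog '[{"dp":[0,0.05,0],"twist":0,"fingers":0}]' 7; python3 -c "
from h import *
look('a.png')"; python3 -m jog '[{"dp":[0,0,0],"twist":0,"fingers":0}]' 6; python3 -c "
from h import *
look('a.png')";python3 -m jog '[{"dp":[0,0,0],"twist":0,"fingers":0}]' 5; python3 -c "
from h import *
look('a.png')"
```

```text
time_s: 13.55
tool_pos: [0.5905, -0.1902, 0.1177]
tool_rot: [180.0, 0.0, 169.1]
force: [3.2, 0.3, -0.6]
grip_width: 0.0259
grasp_force: 7.0
TCP h [ 0.0566 -0.0004  0.1177] F h [ 3.8   0.51 -1.7 ] tq [ 0.059 -0.85  -0.05 ] t 13.6
upst 54 [-0.0217 -0.0205 -0.0072] [-0.0169  0.0189]
time_s: 13.72
tool_pos: [0.5905, -0.1903, 0.1177]
tool_rot: [180.0, 0.0, 169.1]
force: [4.0, 0.8, -0.7]
grip_width: 0.026
grasp_force: 6.0
TCP h [ 0.0566 -0.0005  0.1177] F h [ 3.83  0.47 -0.58] tq [ 0.091 -0.898 -0.028] t 13.78
upst 54 [-0.0218 -0.0204 -0.0076] [-0.0195  0.0203]
time_s: 13.9
tool_pos: [0.5905, -0.1903, 0.1177]
tool_rot: [180.0, 0.0, 169.1]
force: [4.3, 0.6, -0.8]
grip_width: 0.026
grasp_force: 5.0
TCP h [ 0.0566 -0.0005  0.1177] F h [ 3.79  0.75 -1.19] tq [ 0.075 -0.846 -0.082] t 13.95
upst 55 [-0.0215 -0.0203  0.0007] [-0.0177  0.0204]
```

No swivel down to 5 N: friction at the prong tips helps hold it, so lifting the grip along the arc should release it. I'll add a pitch measurement and try the first 5° of arc.

```bash
cat >> h.py <<'E'
def pitch(name='a.png'):
    X,Y,Z=look(name); o=env.get_obs(); px=(o['tool_pos'][:2]-F0)@hx; pz=o['tool_pos'][2]+.0187
    m=(Y>.007)&(Y<.019)&(X<px-.014)&(X>px-.085)&(Z<pz-.022)&(Z>.09)&(X>-.0185+0*X)
    p=np.c_[X[m],Z[m]].astype(np.float32)*1000
    if len(p)<20: print('few',len(p)); return
    (c,s,a)=cv2.minAreaRect(p); ev=np.linalg.eigh(np.cov(p.T))[1][:,1]; th=np.degrees(np.arctan(ev[1]/ev[0]))
    a=a if s[0]>s[1] else a-90
    print('pitch rect',round(a,1),np.round(s,0),'pca',round(th,1),'n',len(p),'Xmin',p[:,0].min(),'Zrange',p[:,1].min(),p[:,1].max())
E
python3 -c "
from h import *
pitch()"; python3 -m jog '[{"dp":[0.1,0,-0.2],"twist":0,"fingers":0},{"dp":[0.2,0,-0.4],"twist":0,"fingers":0},{"dp":[0.34,0,-0.64],"twist":0,"fingers":0},{"dp":[0.34,0,-0.64],"twist":0,"fingers":0}]' 5;  python3 -c "
from h import *
pitch('b.png')"
```

```text
TCP h [ 0.0566 -0.0005  0.1177] F h [ 3.7   0.95 -0.98] tq [ 0.143 -0.926 -0.051] t 14.0
upst 55 [-0.0217 -0.0206  0.0006] [-0.0174  0.0194]
pitch rect -2.7 [20. 59.] pca 2.2 n 128 Xmin -18.341866 Zrange 90.09005 110.398705
time_s: 14.5
tool_pos: [0.5872, -0.1898, 0.1244]
tool_rot: [180.0, 0.0, 169.1]
force: [2.8, -0.6, 0.5]
grip_width: 0.0257
grasp_force: 5.0
TCP h [ 0.0532 -0.0006  0.1243] F h [ 4.19  0.32 -0.78] tq [ 0.009 -0.824 -0.05 ] t 14.55
upst 68 [-0.0214 -0.0191  0.007 ] [-0.0205  0.0199]
pitch rect -8.9 [29. 59.] pca 5.6 n 135 Xmin -17.695581 Zrange 90.00376 120.87945
```

View pics/b.png

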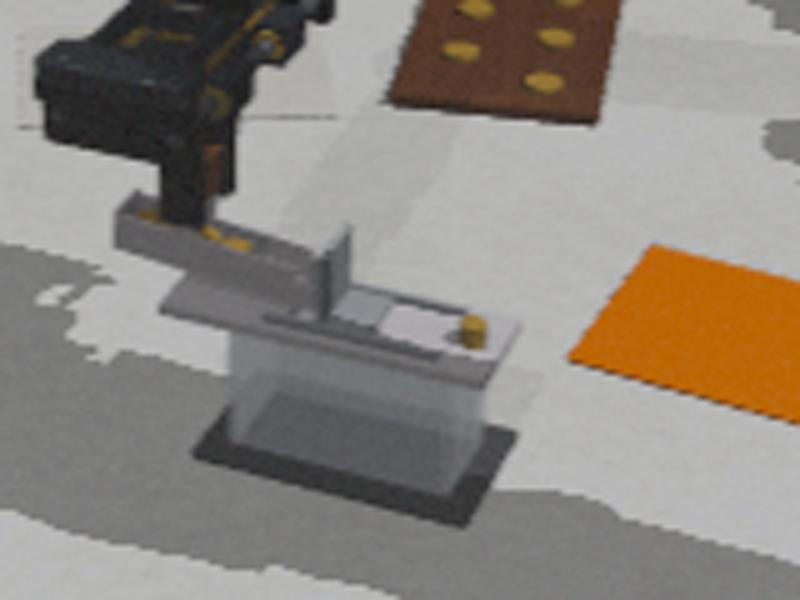

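The picture shows the chute beginning to nose down, with its prongs bearing on the open upstand (325,275). It swivels as planned, so I'll continue along the arc.

```bash
python3 -m jog '[{"dp":[0.25,0,-0.3],"twist":0,"fingers":0},{"dp":[0.45,0,-0.6],"twist":0,"fingers":0},{"dp":[0.7,0,-0.9],"twist":0,"fingers":0},{"dp":[0.93,0,-1.18],"twist":0,"fingers":0},{"dp":[0.93,0,-1.18],"twist":0,"fingers":0}]' 6;  python3 -c "
from h import *
pitch('b.png')"
```

```text
time_s: 15.18
tool_pos: [0.578, -0.1879, 0.1362]
tool_rot: [180.0, 0.0, 169.1]
force: [3.0, -1.1, -0.5]
grip_width: 0.026
grasp_force: 6.0
TCP h [ 0.0439 -0.0006  0.1361] F h [ 3.1   0.22 -0.45] tq [-0.082 -0.83   0.01 ] t 15.22
upst 85 [-0.0212 -0.0182  0.0092] [-0.0186  0.02  ]
pitch rect -2.7 [30. 48.] pca 15.5 n 126 Xmin -18.486883 Zrange 90.26779 120.956154
```

```bash
python3 -m jog '[{"dp":[0.3,0,-0.3],"twist":0,"fingers":0},{"dp":[0.55,0,-0.55],"twist":0,"fingers":0},{"dp":[0.8,0,-0.8],"twist":0,"fingers":0},{"dp":[1.07,0,-1.02],"twist":0,"fingers":0},{"dp":[1.07,0,-1.02],"twist":0,"fingers":0}]' 8;  python3 -c "
from h import *
pitch('c.png')"
```

```text
time_s: 15.85
tool_pos: [0.5669, -0.186, 0.1461]
tool_rot: [180.0, -0.0, 169.1]
force: [1.3, -0.7, -1.1]
grip_width: 0.0257
grasp_force: 8.0
TCP h [ 0.0326 -0.0006  0.1459] F h [ 2.14  0.27 -0.  ] tq [-0.117 -0.649 -0.064] t 15.9
upst 62 [-0.0116 -0.0104  0.0088] [-0.0199  0.0204]
pitch rect 86.2 [32. 32.] pca -17.0 n 93 Xmin -12.661149 Zrange 90.22121 122.99337
```

View pics/c.png

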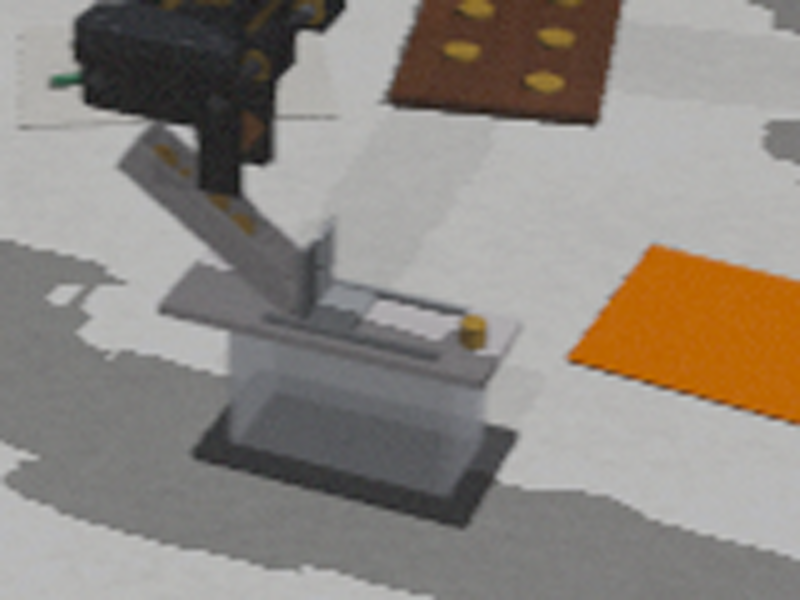

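The chute is at about 36° nose down with the blanks still aboard ((165,155) and (235,210)). It tipped faster than the grip followed, so the gate fell back to about 7 mm open, and the prongs slid down to lid height. I'll lock the grip, lift 9 mm, then push the gate open again.

```bash
python3 -m jog '[{"dp":[0,0,0],"twist":0,"fingers":0},{"dp":[0,0,-0.3],"twist":0,"fingers":0},{"dp":[0,0,-0.6],"twist":0,"fingers":0},{"dp":[0,0,-0.9],"twist":0,"fingers":0},{"dp":[0.15,0,-0.9],"twist":0,"fingers":0},{"dp":[0.3,0,-0.9],"twist":0,"fingers":0},{"dp":[0.4,0,-0.9],"twist":0,"fingers":0}]' 60;  python3 -m jog '[{"dp":[0.15,0,0],"twist":0,"fingers":0},{"dp":[0.3,0,0],"twist":0,"fingers":0},{"dp":[0.45,0,0],"twist":0,"fingers":0},{"dp":[0.6,0,0],"twist":0,"fingers":0},{"dp":[0.65,0,0],"twist":0,"fingers":0},{"dp":[0.65,0,0],"twist":0,"fingers":0}]'; python3 -c "
from h import *
pitch('d.png')"
```

```text
time_s: 16.77
tool_pos: [0.5638, -0.1852, 0.1554]
tool_rot: [180.0, 0.1, 169.1]
force: [4.6, -0.5, -0.8]
grip_width: 0.0249
grasp_force: 60.0
time_s: 17.52
tool_pos: [0.5572, -0.1839, 0.1551]
tool_rot: [180.0, 0.0, 169.1]
force: [3.5, -1.2, 1.0]
grip_width: 0.0254
grasp_force: 60.0
TCP h [ 0.0227 -0.0005  0.1551] F h [ 3.34 -0.12  0.1 ] tq [-0.196 -0.959 -0.017] t 17.57
upst 149 [-0.0211 -0.0033  0.0082] [-0.017   0.0194]
pitch rect -86.4 [27. 31.] pca 59.6 n 82 Xmin -18.062275 Zrange 91.54797 123.51755
```

View pics/d.png

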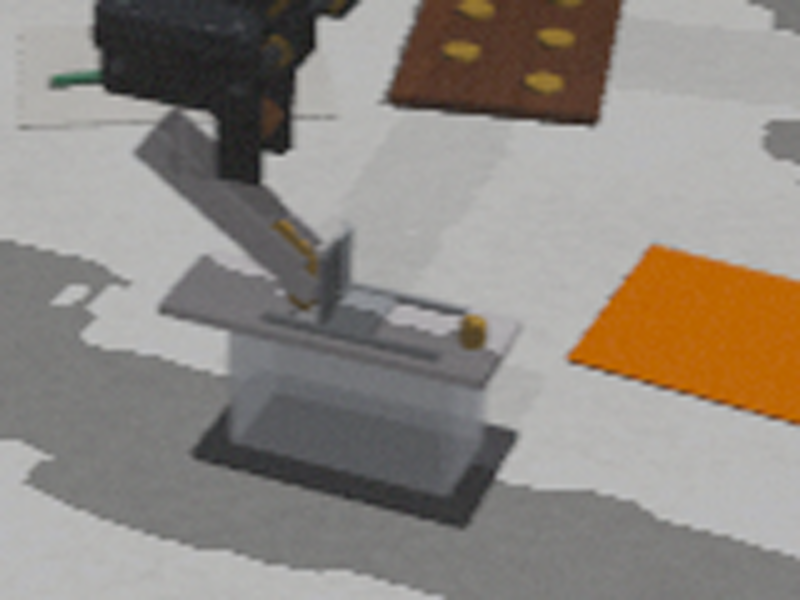

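The blanks have slid: three are stacked at the nose (300,240), with the lowest showing at (303,300) near the throat. I'll open the gate a bit more and let them fall.

```bash
python3 -m jog '[{"dp":[0.08,0,0],"twist":0,"fingers":0},{"dp":[0.15,0,0],"twist":0,"fingers":0},{"dp":[0.15,0,0],"twist":0,"fingers":0},{"dp":[0.15,0,0],"twist":0,"fingers":0}]'; python3 -c "
from h import *
pitch('e0.png')
a=cv2.imread('pics/e0.png');c=cam('top');b=c['pixels'][160:280,330:490]
s=cam('side')['pixels'][190:250,305:385]
cv2.imwrite('pics/e.png',cv2.resize(s,(800,600),interpolation=cv2.INTER_CUBIC))"
```

```text
time_s: 18.08
tool_pos: [0.5556, -0.1836, 0.155]
tool_rot: [180.0, -0.0, 169.1]
force: [3.9, -0.3, -0.7]
grip_width: 0.0254
grasp_force: 60.0
TCP h [ 0.0211 -0.0004  0.155 ] F h [ 3.87 -0.16  0.52] tq [-0.152 -0.965  0.004] t 18.12
upst 154 [-0.0224 -0.004   0.0082] [-0.0204  0.0205]
pitch rect 70.6 [37. 18.] pca 60.8 n 75 Xmin -18.376055 Zrange 90.12324 123.83418
```

View pics/e.png

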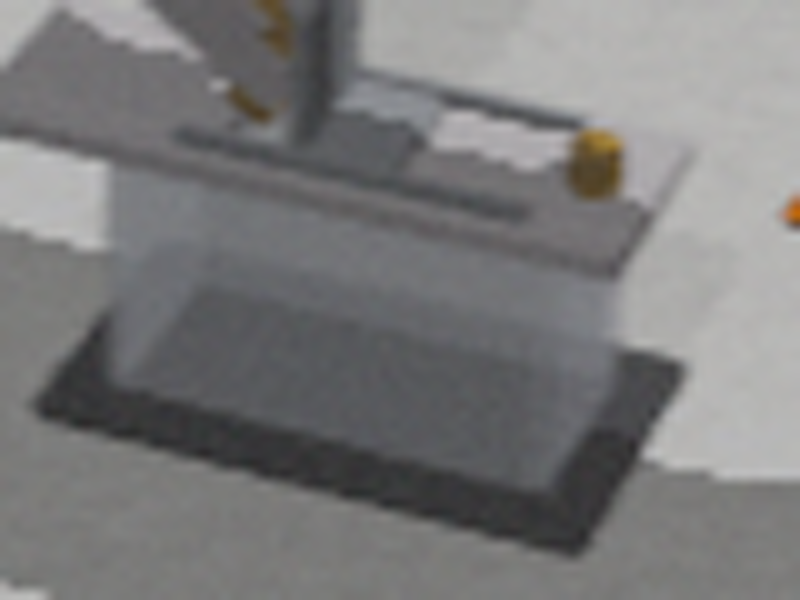

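The lead blank pokes out beneath the floor's end at (250,105) and has hung up: the tilt is only about 36°. I'll tilt further along the arc, with the grip just light enough to swivel.

```bash
python3 -m jog '[{"dp":[0,0,0],"twist":0,"fingers":0},{"dp":[0.2,0,-0.1],"twist":0,"fingers":0},{"dp":[0.4,0,-0.2],"twist":0,"fingers":0},{"dp":[0.6,0,-0.28],"twist":0,"fingers":0},{"dp":[0.6,0,-0.28],"twist":0,"fingers":0}]' 14; python3 -c "
from h import *
pitch('e0.png')"
```

```text
time_s: 18.85
tool_pos: [0.5495, -0.1825, 0.1579]
tool_rot: [180.0, -0.0, 169.1]
force: [2.5, 0.1, -0.9]
grip_width: 0.0259
grasp_force: 14.0
TCP h [ 0.0149 -0.0005  0.1579] F h [ 3.34 -0.45  0.68] tq [-0.156 -0.652  0.065] t 18.9
upst 148 [-0.0206 -0.0032  0.0072] [-0.0177  0.0207]
pitch rect -89.4 [19. 32.] pca -89.7 n 56 Xmin -18.488997 Zrange 90.32427 121.94295
```

```bash
python3 -m jog '[{"dp":[0,0,0],"twist":0,"fingers":0},{"dp":[0.1,0,0],"twist":0,"fingers":0},{"dp":[0.2,0,0],"twist":0,"fingers":0},{"dp":[0.27,0,0],"twist":0,"fingers":0},{"dp":[0.27,0,0],"twist":0,"fingers":0},{"dp":[0.27,0,0],"twist":0,"fingers":0}]' 60; python3 -c "
from h import *
pitch('e0.png')
s=cam('side')['pixels'][170:250,305:385]
s=np.hstack([s,cam('top')['pixels'][180:260,360:440]])
cv2.imwrite('pics/f.png',cv2.resize(s,(800,400),interpolation=cv2.INTER_CUBIC))"
```

```text
time_s: 19.65
tool_pos: [0.5473, -0.182, 0.1579]
tool_rot: [180.0, 0.0, 169.1]
force: [4.0, -1.0, -0.9]
grip_width: 0.0257
grasp_force: 60.0
TCP h [ 0.0126 -0.0004  0.1579] F h [ 4.56 -0.34  0.27] tq [-0.241 -1.046 -0.008] t 19.7
upst 153 [-0.0224 -0.0051  0.0065] [-0.0204  0.0203]
pitch rect 70.1 [31. 15.] pca 76.8 n 50 Xmin -18.25576 Zrange 90.88963 121.91253
```

View pics/f.png

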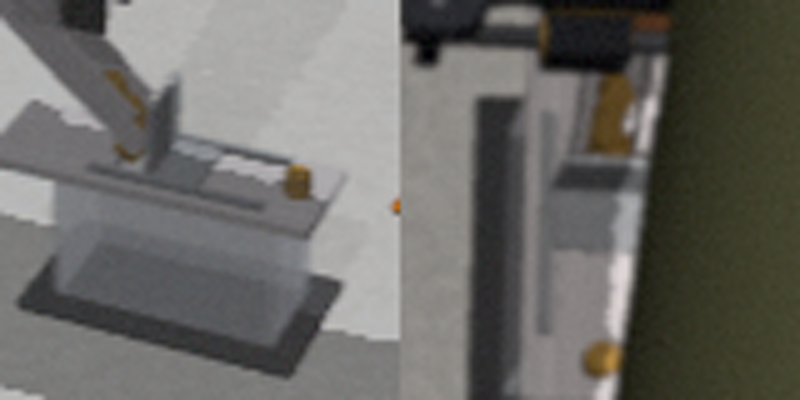

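I've now used all ten pictures, so from here I'll work on numbers. The blanks are still hung at the nose, so I'll locate the brass points in the box frame.

```bash
cat >> h.py <<'E'
def brass():
    for n in('side','top'):
        c=cam(n);W=cloud(c);hsv=cv2.cvtColor(c['pixels'],cv2.COLOR_BGR2HSV)
        p=W[...,:2]-F0;X=p@hx*1000;Y=p@hy*1000;Z=W[...,2]*1000
        m=(cv2.inRange(hsv,(10,110,50),(28,255,255))>0)&(abs(Y)<30)&(X>-60)&(X<110)&(Z>4)&(Z<230)
        k,l,s,_=cv2.connectedComponentsWithStats(m.astype(np.uint8))
        for i in range(1,k):
            if s[i,4]>3: q=l==i; print(n,'n',s[i,4],'X',np.round(np.nanpercentile(X[q],[5,50,95]),1),'Y',np.round(np.nanpercentile(Y[q],[5,50,95]),1),'Z',np.round(np.nanpercentile(Z[q],[5,50,95]),1))
E
python3 -c "
from h import *
brass()"
```

```text
side n 10 X [1.5 3.8 7. ] Y [-13.5  -5.1   1.6] Z [179.6 180.7 182.4]
side n 6 X [-0.2  3.4  7.1] Y [-6.4 -1.9 -0.7] Z [119.1 121.2 122.8]
top n 20 X [ 9.5 12.1 14.3] Y [-6.2 -1.1  4.1] Z [186.  188.2 190.5]
top n 94 X [-11.   -1.3  10.3] Y [-5.8  1.3  6.1] Z [103.6 118.1 127.2]
```

```bash
python3 -c "
from h import *
c=cam('side');W=cloud(c);hsv=cv2.cvtColor(c['pixels'],cv2.COLOR_BGR2HSV)
p=W[...,:2]-F0;X=p@hx*1000;Y=p@hy*1000;Z=W[...,2]*1000
for v in range(196,206):
  print(v,' | '.join('%d,%d,%d s%d h%d v%d'%(X[v,u],Y[v,u],Z[v,u],hsv[v,u,1],hsv[v,u,0],hsv[v,u,2]) for u in range(326,336)))
"
```

```text
196 3,9,97 s4 h150 v123 | 0,12,100 s4 h150 v116 | -2,9,99 s5 h150 v93 | -5,10,100 s8 h130 v93 | -8,12,102 s8 h0 v97 | -10,10,101 s5 h0 v98 | -14,13,104 s5 h135 v95 | -15,10,103 s8 h10 v93 | -21,19,109 s9 h110 v87 | -22,15,107 s7 h90 v75
197 10,-9,82 s9 h128 v115 | 0,11,97 s5 h150 v108 | -3,13,99 s5 h165 v99 | -5,11,98 s5 h150 v94 | -7,10,98 s8 h150 v93 | -11,13,100 s5 h0 v93 | -13,11,100 s5 h165 v94 | -16,11,100 s11 h143 v94 | -21,19,106 s6 h105 v84 | -22,14,104 s10 h120 v73
198 9,-6,81 s2 h90 v115 | 7,-8,80 s17 h13 v107 | -3,13,95 s23 h13 v99 | -7,15,97 s14 h6 v93 | -8,12,96 s8 h140 v95 | -11,13,98 s11 h135 v97 | -14,14,99 s8 h150 v96 | -16,12,98 s3 h120 v90 | -21,18,103 s6 h105 v86 | -22,14,101 s10 h110 v77
199 7,-2,81 s0 h0 v115 | 2,5,87 s28 h16 v102 | 0,5,87 s100 h20 v82 | -5,10,91 s59 h20 v87 | -8,10,92 s14 h18 v89 | -11,12,94 s11 h158 v94 | -13,11,94 s8 h170 v93 | -18,18,99 s9 h10 v85 | -21,19,100 s3 h0 v82 | -21,11,96 s13 h83 v76
200 6,1,80 s4 h150 v114 | 4,0,80 s5 h15 v105 | 0,3,83 s49 h19 v88 | -3,4,85 s104 h18 v81 | -8,10,89 s56 h17 v86 | -11,13,92 s11 h23 v89 | -10,3,86 s3
[... 584 characters left out ...]
4 s5 h120 v99 | -2,9,78 s10 h135 v100 | 8,-24,56 s4 h105 v115 | 5,-24,57 s6 h120 v125 | 1,-21,59 s8 h105 v128 | 0,-23,59 s6 h120 v131 | -18,17,87 s9 h105 v116 | -22,20,90 s8 h100 v91 | -21,9,83 s10 h130 v74
204 -2,22,83 s13 h98 v79 | -5,23,84 s18 h110 v86 | -7,22,84 s15 h102 v86 | -11,25,87 s11 h98 v90 | -11,18,83 s11 h105 v95 | -15,22,86 s13 h108 v100 | -14,13,81 s14 h105 v106 | -19,18,85 s12 h120 v106 | -22,18,86 s15 h126 v86 | -23,16,85 s3 h90 v78
205 -2,22,80 s5 h150 v107 | -3,19,79 s8 h130 v97 | -8,24,83 s15 h102 v85 | -11,24,84 s3 h120 v82 | -12,20,81 s18 h110 v85 | -15,20,82 s9 h110 v84 | -18,22,84 s14 h102 v88 | -19,20,83 s11 h120 v89 | -23,22,85 s14 h114 v94 | -24,19,84 s26 h102 v98
```

The lead blank has dropped below the floor's end: its lower rim is at X 0…−9, Z 82…88, tilted in the throat mouth. Tilted like that it needs about 19 mm to pass, and the gate is open only 18. I'll open the gate to about 20 mm.

```bash
python3 -m jog '[{"dp":[0.05,0,0],"twist":0,"fingers":0},{"dp":[0.1,0,0],"twist":0,"fingers":0},{"dp":[0.15,0,0],"twist":0,"fingers":0},{"dp":[0.18,0,0],"twist":0,"fingers":0},{"dp":[0.18,0,0],"twist":0,"fingers":0},{"dp":[0.18,0,0],"twist":0,"fingers":0}]'; python3 -c "
from h import *
look('g.png');brass()"
```

```text
time_s: 20.7
tool_pos: [0.5454, -0.1816, 0.1578]
tool_rot: [180.0, 0.0, 169.1]
force: [3.6, -0.5, -0.3]
grip_width: 0.0253
grasp_force: 60.0
TCP h [ 0.0106 -0.0004  0.1578] F h [ 3.67 -0.12 -0.17] tq [-0.318 -0.989 -0.022] t 20.75
upst 168 [-0.0245 -0.0063  0.0069] [-0.0201  0.0206]
side n 9 X [0.1 2.8 4.7] Y [-12.5  -5.3  -1.6] Z [177.4 180.9 183.4]
side n 4 X [-2.   0.7  3. ] Y [-4.  -2.4 -1.9] Z [118.9 121.5 122.4]
top n 20 X [ 7.9  9.9 12.8] Y [-6.8 -1.5  3.8] Z [185.3 188.  190.6]
top n 92 X [-12.4  -3.4   8.6] Y [-5.5  0.8  6.2] Z [103.4 118.8 126.3]
```

```bash
python3 -m jog '[{"dp":[0,0,-0.3],"twist":0,"fingers":0},{"dp":[0,0,-0.7],"twist":0,"fingers":0},{"dp":[0,0,-0.5],"twist":0,"fingers":0},{"dp":[0,0,-0.8],"twist":0,"fingers":0},{"dp":[0,0,-0.5],"twist":0,"fingers":0},{"dp":[0,0,-0.8],"twist":0,"fingers":0},{"dp":[0,0,-0.5],"twist":0,"fingers":0},{"dp":[0,0,-0.5],"twist":0,"fingers":0}]'; python3 -c "
from h import *
look('g.png');brass()"
```

```text
time_s: 21.85
tool_pos: [0.5454, -0.1818, 0.1629]
tool_rot: [-180.0, 0.0, 169.1]
force: [3.4, -0.7, -1.8]
grip_width: 0.0256
grasp_force: 60.0
TCP h [ 0.0107 -0.0005  0.1629] F h [ 3.31 -0.36 -0.53] tq [-0.282 -0.911 -0.024] t 21.9
upst 165 [-0.0245 -0.0096  0.0048] [-0.0205  0.0201]
side n 11 X [0.8 2.7 6.1] Y [-10.1  -6.    4.2] Z [183.4 185.9 189.3]
side n 15 X [-15.3  -8.3  -3.1] Y [-4.8  0.3  3.9] Z [115.2 121.5 125.6]
side n 9 X [-10.6  -5.4  -3.3] Y [3.4 5.1 8.3] Z [83.9 87.3 90.3]
top n 24 X [ 7.9 10.1 13.2] Y [-7.4 -1.1  5. ] Z [190.4 192.9 194.8]
top n 81 X [-15.   -8.    2.4] Y [-7.5 -1.4  6.4] Z [105.1 121.1 128.1]
```

```bash
python3 -m jog '[{"dp":[0,0,-0.5],"twist":0,"fingers":0},{"dp":[0,0,0.5],"twist":0,"fingers":0},{"dp":[0,0,-0.5],"twist":0,"fingers":0},{"dp":[0,0,0.5],"twist":0,"fingers":0},{"dp":[0,0,-0.5],"twist":0,"fingers":0},{"dp":[0,0,0.5],"twist":0,"fingers":0},{"dp":[0,0,-0.3],"twist":0,"fingers":0},{"dp":[0,0,0],"twist":0,"fingers":0}]'; python3 -c "
from h import *
look('g.png');brass()"
```

```text
time_s: 23.0
tool_pos: [0.546, -0.1817, 0.1638]
tool_rot: [180.0, 0.1, 169.1]
force: [3.0, -0.4, 0.2]
grip_width: 0.0252
grasp_force: 60.0
TCP h [ 0.0109 -0.0004  0.1631] F h [ 4.19  0.19 -0.37] tq [-0.164 -1.085  0.018] t 23.05
upst 156 [-0.0238 -0.0087  0.0054] [-0.0162  0.0202]
side n 8 X [1.2 3.5 6.8] Y [-8.4 -3.3  0.5] Z [184.  187.  188.5]
side n 5 X [-15.  -14.1 -11.4] Y [-5.3  0.4  1.9] Z [111.6 115.  116.1]
side n 20 X [-8.1 -4.4  1.4] Y [ 3.1  9.7 14. ] Z [82.  90.6 94.1]
top n 24 X [ 7.7 10.  13.2] Y [-7.5 -1.   5.4] Z [191.  193.9 195.4]
top n 39 X [-17.2 -11.9  -2.4] Y [-7.2  0.3  5. ] Z [ 95.1 115.6 118.7]
```

Shaking works: the brass visible in the trough dropped from 81 to 39 px. I'll keep going.

```bash
python3 -m jog '[{"dp":[0,0,-0.5],"twist":0,"fingers":0},{"dp":[0,0,0.5],"twist":0,"fingers":0},{"dp":[0,0,-0.5],"twist":0,"fingers":0},{"dp":[0,0,0.5],"twist":0,"fingers":0},{"dp":[0,0,-0.5],"twist":0,"fingers":0},{"dp":[0,0,0.5],"twist":0,"fingers":0},{"dp":[0,0,-0.3],"twist":0,"fingers":0},{"dp":[0,0,0],"twist":0,"fingers":0}]'; python3 -c "
from h import *
look('g.png');brass()"; python3 -m jog '[{"dp":[0,0,-0.5],"twist":0,"fingers":0},{"dp":[0,0,0.5],"twist":0,"fingers":0},{"dp":[0,0,-0.5],"twist":0,"fingers":0},{"dp":[0,0,0.5],"twist":0,"fingers":0},{"dp":[0,0,-0.5],"twist":0,"fingers":0},{"dp":[0,0,0.5],"twist":0,"fingers":0},{"dp":[0,0,-0.3],"twist":0,"fingers":0},{"dp":[0,0,0],"twist":0,"fingers":0}]'; python3 -c "
from h import *
look('g.png');brass()"
```

```text
time_s: 24.15
tool_pos: [0.5456, -0.1818, 0.1632]
tool_rot: [180.0, 0.0, 169.1]
force: [3.2, -0.9, 0.6]
grip_width: 0.0253
grasp_force: 60.0
TCP h [ 0.0106 -0.0005  0.1625] F h [ 4.22 -0.52 -0.94] tq [-0.251 -1.031  0.011] t 24.2
upst 159 [-0.0242 -0.0093  0.0051] [-0.0202  0.0203]
side n 9 X [0.7 2.9 5.1] Y [-10.5  -2.9   4.1] Z [183.5 185.1 188.3]
side n 6 X [-15.7 -14.5 -11.1] Y [-4.1 -1.5  3.2] Z [113.4 114.1 115.2]
side n 21 X [-7.3 -4.1  3.4] Y [ 4.9  9.2 14. ] Z [83.3 90.6 93.9]
top n 22 X [ 8.4  9.7 13.4] Y [-7.2 -1.2  4.7] Z [190.3 192.6 195.4]
top n 38 X [-16.6 -12.7  -7.7] Y [-7.5 -1.4  4.8] Z [102.4 114.9 118.5]
time_s: 25.3
tool_pos: [0.5457, -0.1817, 0.1632]
tool_rot: [180.0, 0.0, 169.1]
force: [5.1, -1.5, 1.6]
grip_width: 0.0258
grasp_force: 60.0
TCP h [ 0.0106 -0.0004  0.1625] F h [ 4.4  -0.3  -0.69] tq [-0.187 -1.061 -0.019] t 25.35
upst 152 [-0.0242 -0.0082  0.0058] [-0.0177  0.0194]
side n 9 X [0.2 2.2 5.1] Y [-8.6 -4.2  6.1] Z [183.8 184.4 188.2]
top n 22 X [ 8.  10.2 13.1] Y [-7.2 -1.3  4.9] Z [190.4 192.9 195. ]
```

No brass is left in the trough. I'll check that the blanks lie in the box, comparing the box region with the first side picture by numbers.

```bash
cat >> h.py <<'E'
def inbox():
    c=cam('side');a=cv2.imread('pics/side0.png').astype(int);b=c['pixels'].astype(int)
    w=lambda i:(i[...,2]-i[...,0])   # red minus blue
    d=w(b)-w(a); K=np.array([[c['fx'],0,c['cx']],[0,c['fy'],c['cy']],[0,0,1]])
    B=F0-hx*.022
    def pr(x,y,z):
        q=c['R']@np.r_[B+hx*x+hy*y,z]+c['t'];q=K@q;return q[:2]/q[2]
    cn=np.array([pr(x,y,z) for x in(-.056,.056) for y in(-.024,.024) for z in(.003,.07)],np.float32)
    M=np.zeros(d.shape,np.uint8);cv2.fillConvexPoly(M,cv2.convexHull(cn).astype(int),1)
    m=((d>12)&(M>0)).astype(np.uint8);k,l,s,ce=cv2.connectedComponentsWithStats(m)
    for i in range(1,k):
        if s[i,4]>4:
            r=c['R'].T@np.array([(ce[i][0]-c['cx'])/c['fx'],(ce[i][1]-c['cy'])/c['fy'],1]);o=-c['R'].T@c['t'];g=o+r*((.008-o[2])/r[2])
            print('comp',s[i],np.round(ce[i]),'box xy mm if on floor',np.round([(g[:2]-B)@hx*1000,(g[:2]-B)@hy*1000]))
E
python3 -c "
from h import *
inbox()"
```

```text
comp [330 219   6   4  14] [332. 220.] box xy mm if on floor [ 19. -21.]
comp [339 220   4   3   8] [341. 221.] box xy mm if on floor [ -3. -27.]
comp [338 223   4   3   6] [340. 224.] box xy mm if on floor [ -6. -12.]
comp [331 224   4   6  15] [333. 226.] box xy mm if on floor [8. 4.]
comp [352 225   4   5  11] [353. 226.] box xy mm if on floor [-42. -16.]
```

Brass shows at four places inside the box, none in the chute and none on the lid. Now I'll back off slowly so the gate closes, then lift clear.

```bash
python3 -m jog '[{"dp":[0,0,0],"twist":0,"fingers":0},{"dp":[-0.3,0,0],"twist":0,"fingers":0},{"dp":[-0.7,0,0],"twist":0,"fingers":0},{"dp":[-1.1,0,0],"twist":0,"fingers":0},{"dp":[-1.5,0,0],"twist":0,"fingers":0},{"dp":[-1.9,0,0],"twist":0,"fingers":0},{"dp":[-2.3,0,0],"twist":0,"fingers":0},{"dp":[-3,0,-0.3],"twist":0,"fingers":0}]'; python3 -m jog '[{"dp":[-1.5,0,-1.5],"twist":0,"fingers":0},{"dp":[-3,0,-3],"twist":0,"fingers":0},{"dp":[-4,1,-4],"twist":0,"fingers":0},{"dp":[-4,4,-4],"twist":0,"fingers":0},{"dp":[-4,8,-4],"twist":0,"fingers":0},{"dp":[-4,12,-4],"twist":0,"fingers":0},{"dp":[-4,14,-4],"twist":0,"fingers":0},{"dp":[-4,14.5,-4],"twist":0,"fingers":0}]'; python3 -c "
from h import *
look('g.png');brass();inbox();to([.4392,.1774,.12],185.5)"
```

```text
time_s: 26.5
tool_pos: [0.5738, -0.1871, 0.1653]
tool_rot: [180.0, -0.2, 169.1]
force: [0.3, 0.2, -0.7]
grip_width: 0.0254
grasp_force: 60.0
time_s: 27.5
tool_pos: [0.6415, -0.051, 0.2056]
tool_rot: [-180.0, -0.0, 169.2]
force: [0.2, -0.1, -1.7]
grip_width: 0.0255
grasp_force: 60.0
TCP h [0.0807 0.145  0.2056] F h [ 0.6   0.69 -1.59] tq [ 0.066  0.019 -0.05 ] t 27.55
upst 52 [-0.0043 -0.0033 -0.0007] [-0.0201  0.02  ]
comp [330 218   6  12  33] [333. 223.] box xy mm if on floor [13. -8.]
comp [338 220   5   6  15] [340. 222.] box xy mm if on floor [ -4. -20.]
comp [351 225   5   6  18] [353. 227.] box xy mm if on floor [-41. -13.]
t 27.7 dp cm [24.27 18.94  8.57] twist -16.6
```

The gate is closed, the measured weight is about 0.6 N lower (close to four blanks), and the box shows the brass. Next, back to the mat.

```bash
python3 -m jog '[{"dp":[1,2,0],"twist":-1,"fingers":0},{"dp":[4,6,0],"twist":-3,"fingers":0},{"dp":[8,10,0],"twist":-6,"fingers":0},{"dp":[12,14,0],"twist":-9,"fingers":0},{"dp":[16,18,2],"twist":-12,"fingers":0},{"dp":[20,18.9,4],"twist":-15,"fingers":0},{"dp":[23,18.9,6],"twist":-16.6,"fingers":0},{"dp":[24.3,18.9,7],"twist":-16.6,"fingers":0}]'; python3 -m jog '[{"dp":[0,0,0],"twist":0,"fingers":0},{"dp":[0,0,0],"twist":0,"fingers":0}]'; cat >> h.py <<'E'
def chute(yaw=5.5):
    u=np.array([np.cos(np.radians(yaw)),np.sin(np.radians(yaw))]);v=np.array([-u[1],u[0]])
    o=env.get_obs();tp=o['tool_pos'];W=cloud(cam('side'));p=W[...,:2]-tp[:2];X=p@u*1000;Y=p@v*1000;Z=W[...,2]*1000
    m=(Y>6)&(Y<20)&(abs(X)<90)&(Z>9)&(Z<tp[2]*1000+25)&((X<-14)|(X>14)|(Z<tp[2]*1000-4))
    q=np.c_[X[m],Z[m]].astype(np.float32);c,s,a=cv2.minAreaRect(q)
    ev=np.linalg.eigh(np.cov(q.T))[1][:,1]
    print('TCP',np.round(tp,4),'F',np.round(o['force'],2),'chute n',len(q),'c',np.round(c,1),'size',np.round(s,1),'ang',round(a,1),'pca',round(np.degrees(np.arctan(ev[1]/ev[0])),1),'lowest',q[np.argmin(q[:,1])],'minX',q[np.argmin(q[:,0])])
E
python3 -c "
from h import *
chute();to([.4392,.1774,.12],185.5)"
```

```text
time_s: 28.7
tool_pos: [0.4361, 0.1798, 0.135]
tool_rot: [180.0, -0.1, -174.2]
force: [-0.5, -0.1, -0.9]
grip_width: 0.0257
grasp_force: 60.0
time_s: 28.95
tool_pos: [0.4403, 0.1788, 0.1369]
tool_rot: [180.0, 0.1, -174.4]
force: [-0.4, 0.2, -1.3]
grip_width: 0.0254
grasp_force: 60.0
TCP [0.4403 0.1788 0.1369] F [-0.39  0.15 -1.26] chute n 523 c [ 11.2 114.7] size [113.8  26.7] ang 40.9 pca 40.2 lowest [-22.792427  69.560646] minX [-31.356195  76.923164]
t 29.0 dp cm [ 0.13 -0.13  1.69] twist 0.1
```

The chute hangs at 41° with its nose's low corner 66 mm above the mat. I'll lower it to touch, then swivel it flat with a light grip while arcing back and down.

```bash
python3 -m jog '[{"dp":[0,-0.1,1.5],"twist":0,"fingers":0},{"dp":[0,-0.1,3],"twist":0,"fingers":0},{"dp":[0,-0.1,4.5],"twist":0,"fingers":0},{"dp":[0,-0.1,5.6],"twist":0,"fingers":0},{"dp":[0,-0.1,6.2],"twist":0,"fingers":0},{"dp":[0,-0.1,6.5],"twist":0,"fingers":0},{"dp":[0,-0.1,6.7],"twist":0,"fingers":0}]'; python3 -m jog '[{"dp":[0,0,0.1],"twist":0,"fingers":0},{"dp":[-0.3,0,0.25],"twist":0,"fingers":0},{"dp":[-0.7,0,0.5],"twist":0,"fingers":0},{"dp":[-1.1,0,0.65],"twist":0,"fingers":0},{"dp":[-1.6,0,0.85],"twist":0,"fingers":0},{"dp":[-1.6,0,0.85],"twist":0,"fingers":0}]' 5;  python3 -c "
from h import *
chute()"
```

```text
time_s: 29.88
tool_pos: [0.4396, 0.1782, 0.0703]
tool_rot: [180.0, 0.1, -174.3]
force: [-2.0, -1.8, 12.5]
grip_width: 0.0255
grasp_force: 60.0
time_s: 30.62
tool_pos: [0.4546, 0.1796, 0.0598]
tool_rot: [-180.0, -0.0, -174.3]
force: [2.7, 0.2, 1.9]
grip_width: 0.0256
grasp_force: 5.0
TCP [0.4546 0.1796 0.0598] F [2.73 0.23 1.92] chute n 355 c [ 4.7 36.5] size [112.9  23. ] ang 24.3 pca 22.4 lowest [-36.08826    9.307706] minX [-47.06442   13.931876]
```

```bash
python3 -m jog '[{"dp":[-0.5,0,0.35],"twist":0,"fingers":0},{"dp":[-1,0,0.7],"twist":0,"fingers":0},{"dp":[-1.4,0,1.1],"twist":0,"fingers":0},{"dp":[-1.8,0,1.5],"twist":0,"fingers":0},{"dp":[-2.2,0,1.9],"twist":0,"fingers":0},{"dp":[-2.4,0,2.25],"twist":0,"fingers":0},{"dp":[-2.5,0,2.45],"twist":0,"fingers":0},{"dp":[-2.5,0,2.5],"twist":0,"fingers":0}]' 5;  python3 -c "
from h import *
chute()"
```

```text
time_s: 31.68
tool_pos: [0.4797, 0.1822, 0.0354]
tool_rot: [180.0, 0.0, -174.3]
force: [0.8, -0.6, -0.0]
grip_width: 0.0258
grasp_force: 5.0
TCP [0.4797 0.1822 0.0354] F [ 0.82 -0.58 -0.04] chute n 253 c [-10.1  16.5] size [ 16.3 112.5] ang 88.6 pca -1.3 lowest [9.3810835 9.017253 ] minX [-66.42797   15.902233]
```

Chute is level on the mat, so I'll release it and retreat upward.

```bash
python3 -m jog '[{"dp":[0,0,0.1],"twist":0,"fingers":0},{"dp":[0,0,0.15],"twist":0,"fingers":0.35},{"dp":[0,0,0.1],"twist":0,"fingers":0.5},{"dp":[0,0,0.1],"twist":0,"fingers":0.7},{"dp":[0,0,0.1],"twist":0,"fingers":0.7},{"dp":[0,0,0.1],"twist":0,"fingers":0.7}]' 5; python3 -m jog '[{"dp":[0,0,-1],"twist":0,"fingers":0.7},{"dp":[0,0,-3],"twist":0,"fingers":0.7},{"dp":[0,0,-7],"twist":0,"fingers":0.7},{"dp":[0,0,-12],"twist":0,"fingers":0.7},{"dp":[0,0,-16],"twist":0,"fingers":0.7},{"dp":[0,0,-16],"twist":0,"fingers":0.7},{"dp":[0,0,-16],"twist":0,"fingers":0.7},{"dp":[0,0,-16],"twist":0,"fingers":0.7}]';  python3 -c "
from h import *
chute();inbox()
W=cloud(cam('side'));Z=W[...,2]
m=(abs(W[...,0]-.48)<.1)&(abs(W[...,1]-.18)<.06)&(Z>.013)&(Z<.032)
print(cv2.minAreaRect(W[m][:,:2].astype(np.float32)),np.nanpercentile(Z[m],[2,50,98]))
for lo in(.42,.44,.46,.48,.5,.52):
  q=m&(W[...,0]>lo)&(W[...,0]<lo+.02); print(lo,q.sum(),np.round(np.nanpercentile(Z[q],97),4) if q.sum()>3 else '')
c=cam('side');b=c['pixels'];hs=cv2.cvtColor(b,cv2.COLOR_BGR2HSV);q=m&(cv2.inRange(hs,(10,110,50),(28,255,255))>0);print('brass on chute',q.sum())
m2=(abs(W[...,0]-.48)<.1)&(abs(W[...,1]-.18)<.06)&(Z>.045)&(Z<.08);print('grip',np.nanmedian(W[m2],0),m2.sum())"
```

```text
time_s: 32.48
tool_pos: [0.4794, 0.1821, 0.0343]
tool_rot: [180.0, 0.0, -174.3]
force: [-0.6, 0.7, -0.0]
grip_width: 0.0586
grasp_force: 0.0
time_s: 33.48
tool_pos: [0.4786, 0.1818, 0.193]
tool_rot: [-179.9, -0.1, -174.3]
force: [-0.5, -0.4, -0.8]
grip_width: 0.061
grasp_force: 0.0
TCP [0.4786 0.1818 0.193 ] F [-0.52 -0.42 -0.77] chute n 475 c [-9.2 36.6] size [113.1  55.1] ang 0.2 pca 10.3 lowest [-27.81981    9.004429] minX [-65.702     11.794346]
comp [336 202  10   8  43] [341. 205.] box xy mm if on floor [ 24. -98.]
comp [312 206  16   3  22] [319. 207.] box xy mm if on floor [ 76. -64.]
comp [312 215  15   3  28] [319. 216.] box xy mm if on floor [ 59. -24.]
comp [351 225   5   6  17] [353. 227.] box xy mm if on floor [-41. -14.]
((0.46943095326423645, 0.1817258596420288), (0.11280278116464615, 0.02902846224606037), 5.690247058868408) [0.01324315 0.01969068 0.02829696]
0.42 78 0.0242
0.44 102 0.0249
0.46 99 0.0249
0.48 73 0.0307
0.5 97 0.0242
0.52 44 0.026
brass on chute 0
grip [0.48719495 0.19084814 0.06195792] 134
```

The chute stands flat, empty and released, with its origin about (0.488, 0.184). I'll move the arm aside for one last numeric check of the blanks.

```bash
python3 -m jog '[{"dp":[0,4,-2],"twist":0,"fingers":0.7},{"dp":[0,9,-4],"twist":0,"fingers":0.7},{"dp":[0,14,-5],"twist":0,"fingers":0.7},{"dp":[0,20,-5],"twist":0,"fingers":0.7},{"dp":[0,24,-5],"twist":0,"fingers":0.7},{"dp":[0,24,-5],"twist":0,"fingers":0.7},{"dp":[0,24,-5],"twist":0,"fingers":0.7}]'; python3 -c "
from h import *
inbox()
c=cam('top');W=cloud(c);a=cv2.imread('pics/top0.png')
f=lambda i:cv2.inRange(cv2.cvtColor(i,cv2.COLOR_BGR2HSV),(12,110,50),(28,255,255))>0
m=(f(c['pixels'])&~cv2.dilate(f(a).astype(np.uint8),np.ones((3,3))).astype(bool)).astype(np.uint8)
k,l,s,ce=cv2.connectedComponentsWithStats(m)
for i in range(1,k):
  if s[i,4]>5: print('new brass',s[i],np.round(np.nanmedian(W[l==i],0),3))
c=cam('side')
hs=cv2.cvtColor(c['pixels'],cv2.COLOR_BGR2HSV);h0=cv2.cvtColor(cv2.imread('pics/side0.png'),cv2.COLOR_BGR2HSV)
g=lambda h:((h[...,0]>9)&(h[...,0]<30)&(h[...,1]>50)).astype(int)
M=(g(hs)-g(h0))[212:240,318:372]
for r in M: print(''.join('#' if x>0 else '-' if x<0 else '.' for x in r))"
```

```text
time_s: 34.55
tool_pos: [0.4559, 0.4199, 0.2437]
tool_rot: [-179.9, -0.0, -174.3]
force: [0.9, -0.2, 0.8]
grip_width: 0.0608
grasp_force: 0.0
comp [312 196  19  26 333] [320. 208.] box xy mm if on floor [ 73. -64.]
comp [332 219   4  11  21] [334. 224.] box xy mm if on floor [ 9. -6.]
comp [338 220   6   6  22] [341. 222.] box xy mm if on floor [ -5. -20.]
comp [350 225   6   6  22] [353. 227.] box xy mm if on floor [-41. -13.]
new brass [219 258   9   4  23] [0.482 0.187 0.064]
new brass [ 64 279   3   2   6] [0.428 0.353 0.332]
......................................................
......................................................
......................................................
.##...................................................
.#....................................................
......................................................
......................................................
......................................................
......................................................
......................................................
..............
[... 275 characters left out ...]
........................................
......................................................
......................................................
......................................................
......................................................
......................................................
......................................................
......................................................
......................................................
......................................................
......................................................
......................................................
......................................................
```

The box shows four brass discs (the tall component is two of them), with no stray brass anywhere. Handing in.

```bash
python3 -c "
from cell import env
print(env.sign_off())"
```

```text
the job is handed in; nothing more can be done
None
```

The job is handed in at about 35 s of the 72 s allowed: the images show all four blanks in the box, the gate shut, and the empty chute flat and released on the green mat; the hand-in returned no verdict.

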